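# Reset the length stop of the key machine

## Robot

A 7-joint arm with a two-finger parallel gripper is mounted at the origin on the work surface. World frame = base frame: x ahead of the robot, y to its left, z up, the work surface at z = 0. Lengths are in m, angles in rad, forces in N, time in s.
With the tool pointing down it reaches from about 0.4 to 0.85 m from the base axis. Payload 4.5 kg.
Tool frame: the origin (TCP) lies between the finger pads; the fingertips stand 22 mm ahead of it and the grasp point (between the pads) lies 3 mm ahead of it; z points along the fingers, y is the line along which they close (so a half turn about z gives the same grasp; the last joint's range is limited). The gripper opens to 88 mm and grips with 3 to 60 N. Pads are 18 mm wide; open, the fingers measure 123 mm over their backs; the gripper's body (75 mm by 187 mm) begins 45 mm behind the grasp point.
Start: joints at [1.286, 0.689, -0.195, 1.565, 0.157, 0.902, -0.215], TCP at [0.196, -0.594, 0.261] pointing down, gripper open.
Joint ranges: [-3.01, 3.01], [-0.46, 2.08], [-1.47, 1.51], [0.13, 2.56], [-1, 4.14], [0.04, 2.09], [-2.66, 2.66]. Speed limits (rad/s): [2.57, 2.57, 3.14, 3.14, 3.14, 3.14, 3.14].

## Interface

Orientations are given as a rotation vector (axis times angle).
In Python, from rig import sensors, capture, ticket, models gives the robot as it stands. The module is installed in compiled form; this text tells all that it offers.
- The arm moves only by the tool arm_command, never from a script. Its argument "steps" is a list of rows, each a list of 3 entries, a list of its own where there are three numbers: the opening, from 0 (shut) to 1 (fully open), then the shift along the world's x, y, z in m, then the turn, a rotation vector about the world's x, y, z in rad. In form: [[gripper, [tx, ty, tz], [wx, wy, wz]], ...]. A call has 1 to 5 rows; each row is the pose to reach, as a shift and turn from the pose commanded when the call began; what a row does not reach only later rows make up. A row lasts 1/12 s, in which the tool goes at most 41.7 mm and 7.16 degrees, less where a joint would pass 70% of its speed; a pose out of reach is approached as far as the arm can. A call with a gripper value outside its range is refused whole. The fingers move at their own pace and stop on an object; the grip force is fixed at half the most. Time passes only in rows, so rows that repeat a pose let the fingers close. It gives the time, the measured TCP pose, the force, the opening and the grip force at its end, in the units of the state.
- sensors.read_state(): the state, without advancing time (a new reading comes with each control period).
- capture(name): name is "side" or "top" or "wrist"; returns a dict with "pixels" (384x512x3 uint8, red, green, blue), "range_z" (384x512 float32, m along the optical axis (not along the pixel's ray), 0 where there is no reading), "K" (3x3 intrinsics, pixels), "cam_to_world" (4x4, takes a point from camera to world coordinates). Camera axes: x right, y down, z forward; pixel columns grow to the right and rows downward; lengths in m; the calibration is good to about 2 mm. A picture is of the moment at which its call begins.
- ticket.close_job(): hands the job in; it is judged then, once.
Trained networks look in a picture, given as the dict that the camera call returned (one of the last four; its "shot" number tells which), for a name from the list of things; names that differ only in an ending like _2 or _b are one class to them, and where a whole thing is asked for, a point or a joint stands for the part that bears it (a point fixed in the world has none). Each returns a list of dicts, best first, with "p" (0 to 1); they miss things now and then, are a little off and sometimes report something else, mostly with a low value. They report only what shows in the picture. A call takes as long as a camera call.
- models.regions_of(picture, thing): "mask" (384x512 bool, what is visible of it) and "xy" ([column, row] in pixels, amid what is visible of it).
The state is a dict: "clock": time; "joint_pos": joint angles; "joint_velocities": joint speeds; "effort": joint torques, N m; "tool_pos": TCP position; "orientation": TCP orientation; "ft_force": force on the tool from outside, world axes, zero at the start; "torque": the same for the moment, N m; "gripper_width": opening from 0.0 (shut) to 1.0 (fully open); "grip_force": force on a finger pad.
Only numpy, scipy, OpenCV 4.12 (cv2) and the standard library are available. Lean on these libraries where they do the work, as an engineer would, in place of code of your own. Each camera call takes 0.05 s, during which the arm holds its last target. There are 200 camera calls.

## Task

Move the white sleeve of the length stop to the yellow tag: pull its spring plunger up by the black knob, slide the sleeve along the rail, and let the pin spring fully home in the hole beside the yellow tag. The hole is only roughly at the tag, so feel for it, and go gently: never force the pin, neither sideways by shoving the sleeve nor down onto the rail, and leave the other things on the bench where they are.

Things in the scene. Friction and masses are not known exactly. Their poses are not given: they have to be found in the camera images.
- rail: The length-stop rail: fixed green base plate (130 x 330 mm, 12 mm thick) carrying a steel bar, 30 mm wide, along the rail's own y axis between two green end posts (y = -152 and +152 mm, 66 mm high). Origin on the table under the bar's middle; x points to the side of the coloured tags; z up. The bar's top is 60 mm above the table; five plates with holes lie in it (see home_hole).
- home_hole (a point): Mouth of the start hole, at y = 0 of the rail, 60.5 mm up, in a dark plate; the pin starts in it. Four brass plates lie near y = -100, -50, +50, +100 mm. Plate tops 60.5 mm up, all fixed; holes 9.5 mm in diameter, 12 mm deep. Each brass plate was clamped by eye: its hole lies anywhere up to 9 mm either side of the centre line of its tag, differently each time (only felt or seen).
- sleeve: White sleeve, 56 mm across the rail, 44 mm along it, top 76 mm above the table. Slides along the rail's y axis only, 112 mm either way from y = 0, with 2.5 N friction plus 25 N per m/s. Axes parallel to the rail's; origin at table height under the plunger's axis. It has a dark boss on top (22 mm diameter, up to 91 mm) and a thin stop blade on the -x side, to 70 mm from the rail's centre line.
- sleeve_pin (a point): The point on the plunger's vertical axis at the height of the sleeve's top (76 mm above the table). It moves with the sleeve, not with the plunger.
- knob (a point): The centre of the plunger's black knob: an upright cylinder 24 mm in diameter and 26 mm high; with the pin home its centre is 117 mm above the table (its underside 104 mm, 13 mm over the boss). It rises with the plunger and travels with the sleeve.
- plunger (a joint): How far the plunger is pulled up (m): 0 = fully home, 0.018 = upper stop. Spring: 5 N down at 0, 9.5 N at the stop, plus 0.6 N weight and 30 N per m/s. The pin (8 mm diameter, flat end) reaches 10.5 mm into a hole; 0.011 clears the plates. Let down between holes it slides with little friction (reads about 0.0105), and springs to 0 over a hole, where it has 0.75 mm play each way and locks the sleeve.
- tag_yellow: Yellow tag: fixed block 30 x 22 mm, top 50 mm above the table, its middle 58 mm from the rail's centre line on the +x side, at one of y = -100, -50, +50, +100 mm of the rail. The origin of this entry lies at table height ON the rail's centre line, level with the tag; axes parallel to the rail's. The wanted hole is within 9 mm of this origin along y.
- tag_blue: The blue tag, of the same size, at another of the four places; origin likewise. Not wanted.
- tag_red: The red tag, likewise. Not wanted.
- tag_white: The white tag, likewise. Not wanted.
- padlock: Bystander: brass padlock lying flat, 40 x 34 x 18 mm with a steel shackle, beyond the tags. Origin under the middle of its brass body.
- lock_cylinder: Bystander: brass lock cylinder, 62 mm long, 22 mm high, beyond the tags. Origin under its middle.
- key_blank: Bystander: brass key blank lying flat, 56 mm long, 4 mm thick, on the rail's -x side. Origin under its round head.
- screwdriver: Bystander: screwdriver, 170 mm long, lying on the table on the rail's -x side.
- brush: Bystander: brush lying on the table to the right.
- spray_can: Bystander: spray can, 64 mm in diameter, 190 mm high, standing to the left.
- oil_bottle: Bystander: amber oil bottle, 40 mm in diameter, 110 mm high, standing to the left.

How it is judged:
On the way, in this order (a step that is already met when the one before it is completed fails the run):
1. the plunger is pulled up until its pin is out of the start hole (value of joint plunger above 0.009 m), for 0.1 s.
2. the sleeve is brought to the yellow tag (plunger axis within 25 mm of the tag's centre line) (y of sleeve_pin in the frame of tag_yellow between -0.025 and 0.025 m), for 0.1 s.
At the end, for the whole second after the job is handed in: The sleeve stands still at the yellow tag (plunger axis within 15 mm of the tag's centre line along the rail) with its pin fully home in that hole (plunger within 2 mm of its lower end) (y of sleeve_pin in the frame of tag_yellow between -0.015 and 0.015 m and value of joint plunger between -0.002 and 0.002 m and linear speed of sleeve below 0.005 m/s); the robot touches nothing.
It fails at once if away from the start hole (sleeve shifted over 10 mm), the pin is forced against the rail or the side of a hole with more than 25 N (contact force between sleeve and rail above 25 N and distance of sleeve_pin from where it was at the start of the episode above 0.01 m).
It fails at once if the pin is forced against the rail or the side of any hole with more than 60 N (contact force between sleeve and rail above 60 N).
It fails at once if a bystander is shifted by more than 20 mm (distance of any of padlock, lock_cylinder, key_blank, screwdriver, brush, spray_can, oil_bottle from where it was at the start of the episode above 0.02 m).
It also fails if it takes over 51 s, if anything falls off the work surface, if the arm or the gripper's body presses on something with over 40 N, if the wrist force passes 120 N, or if a joint passes its speed limit or range.

## Working session

There is one attempt and no reset: what is moved stays moved. The work goes in short steps, Python scripts to look and compute and a tool call to move; the robot and the scene stay as the last step left them, time stands still between calls to the robot, and variables do not carry over. Pictures are saved under pics/ and viewed, at most 10 in all, crops included, and the job is handed in when it is done.

Besides the shell and the picture viewer there is one more tool, called after ">>>" as a command line: name --argument value ..., lists and objects as JSON in quotes. arm_command: Moves the arm, as the interface text tells. Its arguments: {"type":"object","properties":{"steps":{"type":"array"}},"required":["steps"]}

```bash
mkdir -p pics
cat > h.py <<'E'
import numpy as np, cv2
from rig import sensors, capture, ticket, models
def pts(c,mask):
    v,u=np.nonzero(mask&(c["range_z"]>0)); z=c["range_z"][v,u]; K=c["K"]
    p=np.c_[(u-K[0,2])*z/K[0,0],(v-K[1,2])*z/K[1,1],z,np.ones(len(z))]
    return (c["cam_to_world"]@p.T).T[:,:3]
def save(c,n): cv2.imwrite(f"pics/{n}.png",c["pixels"][:,:,::-1])
E
python3 - <<'E'
from h import *
np.set_printoptions(precision=4,suppress=True)
s=sensors.read_state(); print({k:s[k] for k in("clock","tool_pos","orientation","ft_force","gripper_width")})
ims=[]
for n in("top","side"):
    c=capture(n); ims.append(c["pixels"])
    for t in("knob","sleeve","rail","tag_yellow","tag_blue","tag_red","tag_white","spray_can","oil_bottle"):
        for r in models.regions_of(c,t)[:2]:
            p=pts(c,r["mask"]); 
            if len(p): print(n,t,round(r["p"],2),r["xy"],len(p),np.median(p,0),p.min(0),p.max(0))
cv2.imwrite("pics/a.png",cv2.resize(np.vstack(ims)[:,:,::-1],(400,600)))
cv2.imwrite("pics/top.png",ims[0][:,:,::-1])
E
```

```text
{'clock': 0.0, 'tool_pos': array([ 0.1957, -0.5929,  0.2599]), 'orientation': array([-3.1   , -0.4985,  0.0006]), 'ft_force': array([-0.3777,  0.2466,  0.3074]), 'gripper_width': 0.9991125077145329}
top knob 0.61 [246.8, 195.5] 32 [0.5598 0.0511 0.1321] [0.5499 0.0425 0.0757] [0.5701 0.0602 0.1402]
top sleeve 0.73 [231.6, 189.1] 55 [0.5944 0.1163 0.0495] [0.5799 0.1053 0.0253] [0.6121 0.1299 0.057 ]
top sleeve 0.59 [251.1, 195.3] 218 [0.5591 0.0493 0.0773] [0.5276 0.0221 0.0051] [0.5904 0.0785 0.1402]
top rail 0.96 [241.5, 192.3] 2742 [0.5772 0.0658 0.0152] [ 0.4611 -0.1158 -0.0059] [0.695  0.2304 0.0823]
top tag_yellow 0.48 [243.1, 190.3] 2764 [0.5787 0.0625 0.0151] [ 0.4647 -0.115  -0.0057] [0.695  0.227  0.0823]
top tag_blue 0.5 [258.3, 174.8] 51 [0.6303 0.0232 0.0512] [0.6166 0.0123 0.0159] [0.6451 0.0369 0.0602]
top tag_red 0.49 [250.1, 196.2] 22 [0.5598 0.0494 0.1326] [0.5528 0.0425 0.1275] [0.5664 0.0562 0.1402]
top tag_white 0.54 [112.9, 194.4] 562 [0.5858 0.4988 0.1797] [0.5566 0.4826 0.0024] [0.62   0.5835 0.1982]
top tag_white 0.53 [229.5, 187.3] 43 [0.5944 0.1163 0.0505] 
[... 994 characters left out ...]
 0.0246] [ 0.6609 -0.0051  0.0558]
side tag_red 0.43 [232.5, 226.1] 150 [0.5716 0.1692 0.0396] [0.5567 0.1211 0.0085] [0.5907 0.1806 0.0543]
side tag_white 0.59 [208.4, 224.0] 138 [0.6606 0.1623 0.0152] [ 0.6512  0.1128 -0.003 ] [0.6853 0.1904 0.0256]
side tag_white 0.57 [256.8, 192.8] 346 [0.5483 0.0529 0.075 ] [ 0.4938 -0.0489 -0.002 ] [0.584  0.0804 0.1339]
side spray_can 0.62 [166.3, 297.6] 1936 [0.5712 0.5357 0.1306] [ 0.551   0.3439 -0.004 ] [0.7153 0.5511 0.1933]
side spray_can 0.39 [237.3, 181.2] 104 [ 0.6464 -0.0164  0.0453] [ 0.6199 -0.0506  0.0085] [0.6668 0.016  0.0558]
side oil_bottle 0.55 [232.4, 336.3] 556 [0.409  0.5155 0.0637] [ 0.3934  0.4266 -0.0041] [0.4598 0.5264 0.1142]
```

View pics/a.png

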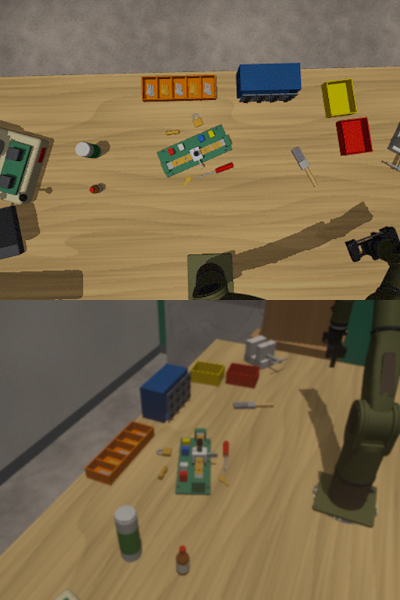

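Run:
```python
from h import *
np.set_printoptions(precision=4,suppress=True)
im=cv2.imread("pics/top.png")[145:245,190:310]; cv2.imwrite("pics/topc.png",cv2.resize(im,None,fx=6,fy=6,interpolation=cv2.INTER_CUBIC))
c=capture("top"); 
r=models.regions_of(c,"rail")[0]; m=r["mask"].astype(np.uint8)
hsv=cv2.cvtColor(c["pixels"],cv2.COLOR_RGB2HSV)
hull=cv2.drawContours(np.zeros_like(m),[cv2.convexHull(cv2.findNonZero(m))],-1,1,-1)>0
g=pts(c,m>0); g=g[(g[:,2]>.005)&(g[:,2]<.02)]
rect=cv2.minAreaRect(g[:,:2].astype(np.float32)); print("rect",rect)
E=None
for n,(lo,hi) in dict(red=(0,6),yellow=(24,34),green=(60,85),blue=(100,125)).items():
    k=hull&(hsv[...,0]>=lo)&(hsv[...,0]<=hi)&(hsv[...,1]>140)
    p=pts(c,k); print(n,len(p),np.median(p,0) if len(p) else "")
    p=p[p[:,2]>.03] if len(p) else p; print("  hi",len(p),np.median(p,0) if len(p) else "")
```

```text
rect ((0.5794838666915894, 0.0589875727891922), (0.1341831386089325, 0.3351292014122009), 22.0439510345459)
red 53 [0.5742 0.1622 0.05  ]
  hi 48 [0.5759 0.1623 0.0504]
yellow 64 [ 0.6503 -0.0235  0.0498]
  hi 54 [ 0.6503 -0.0208  0.0507]
green 322 [0.5789 0.0654 0.0137]
  hi 25 [0.5285 0.177  0.0665]
blue 59 [0.6313 0.0226 0.0499]
  hi 50 [0.6325 0.023  0.0508]
```

View pics/topc.png

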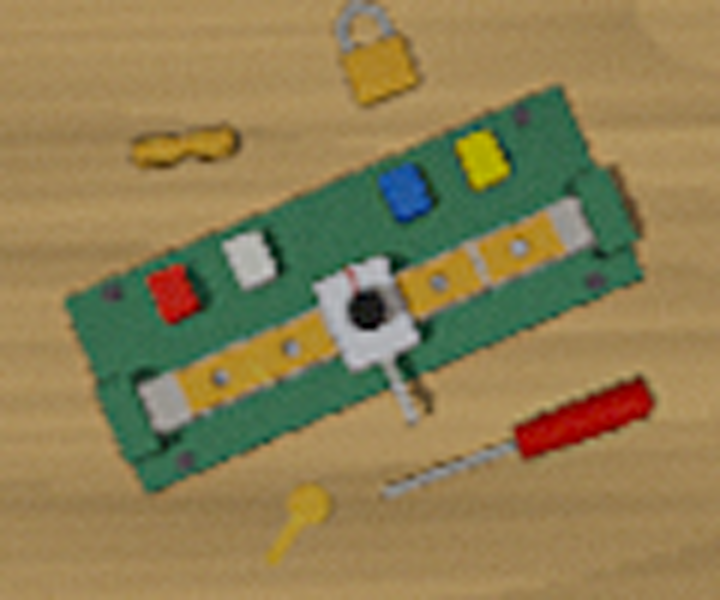

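>>> arm_command --steps '[[1, [0.018, 0.032, 0], [0, 0, 0.013]], [1, [0.036, 0.064, 0], [0, 0, 0.026]], [1, [0.055, 0.096, 0], [0, 0, 0.039]], [1, [0.073, 0.128, 0], [0, 0, 0.052]], [1, [0.091, 0.16, 0], [0, 0, 0.065]]]'

```text
clock: 1.52
tool_pos: [0.2876, -0.4321, 0.2609]
orientation: [3.083, 0.6, 0.001]
ft_force: [0.1, -0.2, -0.5]
gripper_width: 1.003
grip_force: 0.0
```

>>> arm_command --steps '[[1, [0.018, 0.032, 0], [0, 0, 0]], [1, [0.036, 0.064, 0], [0, 0, 0]], [1, [0.055, 0.096, 0], [0, 0, 0]], [1, [0.073, 0.128, 0], [0, 0, 0]], [1, [0.091, 0.16, 0], [0, 0, 0]]]'

```text
clock: 1.93
tool_pos: [0.3787, -0.272, 0.261]
orientation: [3.083, 0.599, 0.001]
ft_force: [0.5, -0.4, -0.4]
gripper_width: 1.001
grip_force: 0.0
```

>>> arm_command --steps '[[1, [0.018, 0.032, 0], [0, 0, 0]], [1, [0.036, 0.064, 0], [0, 0, 0]], [1, [0.055, 0.096, 0], [0, 0, 0]], [1, [0.073, 0.128, 0], [0, 0, 0]], [1, [0.091, 0.16, 0], [0, 0, 0]]]'

```text
clock: 2.35
tool_pos: [0.4697, -0.1118, 0.261]
orientation: [3.083, 0.599, 0.001]
ft_force: [0.3, -0.0, 0.1]
gripper_width: 0.999
grip_force: 0.0
```

>>> arm_command --steps '[[1, [0.025, 0.028, 0], [0, 0, 0]], [1, [0.05, 0.055, 0], [0, 0, 0]], [1, [0.075, 0.083, 0], [0, 0, 0]], [1, [0.1, 0.11, 0], [0, 0, 0]], [1, [0.1, 0.11, 0], [0, 0, 0]]]'

```text
clock: 2.77
tool_pos: [0.5738, 0.0051, 0.2611]
orientation: [-3.076, -0.613, -0.012]
ft_force: [1.2, 0.8, 0.3]
gripper_width: 1.0
grip_force: 0.0
```

Run:
```python
from h import *
np.set_printoptions(precision=4,suppress=True)
c=capture("wrist"); save(c,"w1"); np.savez("w1.npz",**{k:c[k] for k in("pixels","range_z","K","cam_to_world")})
print(c["cam_to_world"],c["K"][0,0])
for t in("knob","sleeve","rail","tag_yellow","tag_blue"):
    for r in models.regions_of(c,t)[:2]:
        p=pts(c,r["mask"])
        if len(p): print(t,round(r["p"],2),r["xy"],len(p),np.median(p,0),p.min(0),p.max(0))
```

```text
[[ 0.3826 -0.8886 -0.2532  0.6389]
 [-0.9239 -0.369  -0.101   0.0314]
 [-0.0037  0.2726 -0.9621  0.3854]
 [ 0.      0.      0.      1.    ]] 266.3976645000694
knob 0.67 [215.7, 185.9] 528 [0.562  0.0472 0.1294] [0.5481 0.0362 0.0905] [0.5708 0.0589 0.1319]
sleeve 0.72 [284.7, 233.2] 1183 [ 0.4944 -0.0703  0.0216] [ 0.453  -0.1233 -0.0018] [0.5175 0.0389 0.0269]
rail 0.78 [232.5, 148.5] 19679 [0.5853 0.061  0.0123] [ 0.4478 -0.1408 -0.0028] [0.6979 0.2398 0.1293]
tag_yellow 0.83 [299.8, 127.8] 522 [ 0.6493 -0.0211  0.0494] [ 0.6319 -0.0396  0.0104] [ 0.666  -0.0083  0.052 ]
tag_blue 0.87 [261.6, 121.7] 433 [0.6317 0.0228 0.0496] [0.6145 0.0094 0.0473] [0.6479 0.0371 0.0519]
```

View pics/w1.png

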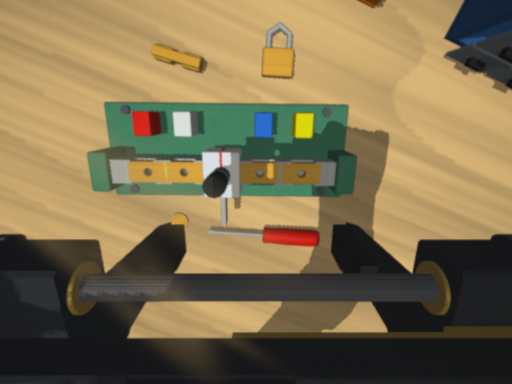

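Run:
```python
from h import *
np.set_printoptions(precision=4,suppress=True)
c=dict(np.load("w1.npz")); T=c["cam_to_world"];K=c["K"]
def ray(u,v,h):
    d=T[:3,:3]@np.array([(u-K[0,2])/K[0,0],(v-K[1,2])/K[1,1],1]); return T[:3,3]+d*(h-T[2,3])/d[2]
g=cv2.cvtColor(c["pixels"],cv2.COLOR_RGB2GRAY).astype(float)
hs={}
for n,(u,v) in dict(y=(301,173),b=(260,173),w=(183,172),r=(148,172)).items():
    w=g[v-6:v+7,u-6:u+7]; ww=np.clip(np.percentile(w,55)-15-w,0,None); yy,xx=np.mgrid[v-6:v+7,u-6:u+7]
    hs[n]=ray((xx*ww).sum()/ww.sum(),(yy*ww).sum()/ww.sum(),.0600); print(n,(xx*ww).sum()/ww.sum(),(yy*ww).sum()/ww.sum(),hs[n])
hsv=cv2.cvtColor(c["pixels"],cv2.COLOR_RGB2HSV)
t={}
for n,lo,hi,sl in (("r",0,6,(100,145,125,165)),("b",100,125,(105,145,245,285)),("y",24,34,(105,145,285,325))):
    m=np.zeros(g.shape,bool); m[sl[0]:sl[1],sl[2]:sl[3]]=1
    m&=(hsv[...,0]>=lo)&(hsv[...,0]<=hi)&(hsv[...,1]>140)
    p=pts(c,m);p=p[p[:,2]>.045]; t[n]=cv2.minAreaRect(p[:,:2].astype(np.float32)); print(n,t[n])
d=hs["r"]-hs["y"]; d=d[:2]/np.hypot(*d[:2]); print("rail y dir",d, np.degrees(np.arctan2(-d[0],d[1])))
a=np.array(t["r"][0]);b=np.array(t["y"][0]); print("tag dir",(a-b)/200e-3)
m=(g<70); m[:160]=0;m[205:]=0;m[:,:195]=0;m[:,235:]=0
p=pts(c,m);q=p[p[:,2]>.126];print("knob",cv2.minEnclosingCircle(q[:,:2].astype(np.float32)),np.median(q,0),q[:,2].max())
k=np.array(cv2.minEnclosingCircle(q[:,:2].astype(np.float32))[0])
for n in hs: print(n,(hs[n][:2]-k)@d)
for n in t: print("tag",n,(np.array(t[n][0])-k)@d,(np.array(t[n][0])-k)@np.array([d[1],-d[0]]))
```

```text
y 302.4573863636364 174.9346590909091 [ 0.5934 -0.0459  0.06  ]
b 259.4578313253012 175.28313253012047 [0.5725 0.0035 0.06  ]
w 182.90125595495886 172.34820268514508 [0.5393 0.0931 0.06  ]
r 147.18040435458786 171.6988076723691 [0.523  0.1345 0.06  ]
r ((0.5750610828399658, 0.16164898872375488), (0.028690053150057793, 0.022486040368676186), 20.984874725341797)
b ((0.6312716007232666, 0.022492665797472), (0.028658848255872726, 0.021012471988797188), 22.47314453125)
y ((0.6497093439102173, -0.02350720763206482), (0.027464715763926506, 0.022168036550283432), 22.546066284179688)
rail y dir [-0.3636  0.9316] 21.31899353788726
tag dir [-0.3732  0.9258]
knob ((0.5597565770149231, 0.047419168055057526), 0.01140922587364912) [0.56   0.0472 0.1296] 0.1318579671821738
y -0.09918795260251892
b -0.0455507546317033
w 0.049947962063180286
r 0.09446312687212263
tag r 0.10084905355898707 0.05578663123731423
tag b -0.04922080735468781 0.05755902408966869
tag y -0.09877617147410087 0.05801136948175743
```

Run:
```python
from h import *
s=sensors.read_state(); print(s["clock"],s["tool_pos"],s["orientation"],s["ft_force"])
```

```text
3.0667 [ 0.56803221 -0.0053516   0.26076556] [ 3.08367280e+00  5.95246740e-01 -1.67489343e-03] [ 0.19732983 -0.38971662 -0.40535436]
```

>>> arm_command --steps '[[1, [-0.005, 0.03, 0], [0, 0, 0]], [1, [-0.0085, 0.053, -0.01], [0, 0, 0]], [1, [-0.0085, 0.053, -0.045], [0, 0, 0]], [1, [-0.0085, 0.053, -0.08], [0, 0, 0]], [1, [-0.0085, 0.053, -0.1], [0, 0, 0]]]'

```text
clock: 3.48
tool_pos: [0.5585, 0.0484, 0.1585]
orientation: [3.084, 0.598, -0.005]
ft_force: [-0.2, -0.0, -0.5]
gripper_width: 1.001
grip_force: 0.0
```

>>> arm_command --steps '[[1, [0, 0, 0], [0, 0, 0]], [0.6, [0, 0, 0], [0, 0, 0]], [0.6, [0, 0, 0], [0, 0, 0]]]'

```text
clock: 3.73
tool_pos: [0.5612, 0.0488, 0.1621]
orientation: [3.084, 0.597, 0.003]
ft_force: [-0.0, 0.2, 1.3]
gripper_width: 0.874
grip_force: 0.0
```

Run:
```python
from h import *
np.set_printoptions(precision=4,suppress=True)
c=capture("wrist"); save(c,"w2")
s=sensors.read_state(); print(s["clock"],s["tool_pos"],s["orientation"],s["ft_force"],s["gripper_width"])
g=cv2.cvtColor(c["pixels"],cv2.COLOR_RGB2GRAY)
for r in models.regions_of(c,"knob")[:1]:
    p=pts(c,r["mask"]); q=p[p[:,2]>.126]; print(r["p"],r["xy"],len(q),cv2.minEnclosingCircle(q[:,:2].astype(np.float32)),np.median(q,0))
```

```text
3.7833 [0.5616 0.049  0.1625] [3.0839 0.5973 0.0051] [-0.0017  0.245   0.1723] 0.8268757016831768
0.32 [199.1, 255.5] 0 ((0.0, 0.0), 0.0) [nan nan nan]
  return _methods._mean(a, axis=axis, dtype=dtype,
  ret = um.true_divide(
```

View pics/w2.png

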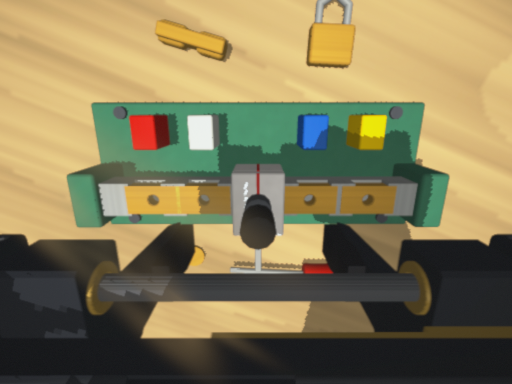

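>>> arm_command --steps '[[0.6, [-0.001, -0.001, -0.015], [0, 0, 0]], [0.6, [-0.001, -0.001, -0.03], [0, 0, 0]], [0.6, [-0.001, -0.001, -0.041], [0, 0, 0]], [0.6, [-0.001, -0.001, -0.041], [0, 0, 0]], [0.6, [-0.001, -0.001, -0.041], [0, 0, 0]]]'

```text
clock: 4.25
tool_pos: [0.5596, 0.0485, 0.1201]
orientation: [3.084, 0.599, 0.0]
ft_force: [0.2, -0.8, 0.2]
gripper_width: 0.601
grip_force: 0.0
```

>>> arm_command --steps '[[0.5, [0, 0, 0], [0, 0, 0]], [0.4, [0, 0, 0], [0, 0, 0]], [0.35, [0, 0, 0], [0, 0, 0]], [0.33, [0, 0, 0], [0, 0, 0]], [0.33, [0, 0, 0], [0, 0, 0]]]'

```text
clock: 4.67
tool_pos: [0.5596, 0.0485, 0.1201]
orientation: [3.084, 0.599, 0.001]
ft_force: [-0.1, -0.4, 0.1]
gripper_width: 0.331
grip_force: 0.0
```

>>> arm_command --steps '[[0.3, [0, 0, 0], [0, 0, 0]], [0.28, [0, 0, 0], [0, 0, 0]], [0.25, [0, 0, 0], [0, 0, 0]], [0.15, [0, 0, 0], [0, 0, 0]], [0.1, [0, 0, 0], [0, 0, 0]]]'

```text
clock: 5.08
tool_pos: [0.5594, 0.0485, 0.1198]
orientation: [3.084, 0.599, 0.0]
ft_force: [-0.6, 0.3, 1.3]
gripper_width: 0.259
grip_force: 30.0
```

>>> arm_command --steps '[[0.1, [0, 0, 0], [0, 0, 0]], [0.1, [0, 0, 0], [0, 0, 0]]]'

```text
clock: 5.25
tool_pos: [0.5594, 0.0484, 0.1198]
orientation: [3.084, 0.599, 0.0]
ft_force: [0.2, 0.5, 2.2]
gripper_width: 0.259
grip_force: 30.0
```

>>> arm_command --steps '[[0.1, [0, 0, 0.003], [0, 0, 0]], [0.1, [0, 0, 0.006], [0, 0, 0]], [0.1, [0, 0, 0.009], [0, 0, 0]], [0.1, [0, 0, 0.012], [0, 0, 0]], [0.1, [0, 0, 0.014], [0, 0, 0]]]'

```text
clock: 5.67
tool_pos: [0.5594, 0.0485, 0.1337]
orientation: [3.084, 0.599, -0.0]
ft_force: [2.9, -0.9, -9.5]
gripper_width: 0.257
grip_force: 30.0
```

>>> arm_command --steps '[[0.1, [0, 0, 0], [0, 0, 0]], [0.1, [0, 0, 0], [0, 0, 0]], [0.1, [0, 0, 0], [0, 0, 0]]]'

```text
clock: 5.92
tool_pos: [0.5594, 0.0485, 0.1336]
orientation: [3.084, 0.599, -0.0]
ft_force: [2.5, -0.9, -9.8]
gripper_width: 0.256
grip_force: 30.0
```

>>> arm_command --steps '[[0.1, [0.002, -0.0046, 0], [0, 0, 0]], [0.1, [0.005, -0.0125, 0], [0, 0, 0]], [0.1, [0.008, -0.0205, 0], [0, 0, 0]], [0.1, [0.0115, -0.0288, 0], [0, 0, 0]], [0.1, [0.015, -0.0371, 0], [0, 0, 0]]]'

```text
clock: 6.33
tool_pos: [0.5735, 0.0133, 0.1334]
orientation: [-3.08, -0.602, 0.003]
ft_force: [-1.6, 5.3, -9.1]
gripper_width: 0.259
grip_force: 30.0
```

>>> arm_command --steps '[[0.1, [0.0034, -0.0083, 0], [0, 0, 0]], [0.1, [0.0068, -0.0167, 0], [0, 0, 0]], [0.1, [0.0102, -0.025, 0], [0, 0, 0]], [0.1, [0.0135, -0.0334, 0], [0, 0, 0]], [0.1, [0.0168, -0.0417, 0], [0, 0, 0]]]'

```text
clock: 6.75
tool_pos: [0.5903, -0.0283, 0.1332]
orientation: [-3.08, -0.601, 0.003]
ft_force: [-0.2, 5.7, -9.7]
gripper_width: 0.262
grip_force: 30.0
```

>>> arm_command --steps '[[0.1, [0, 0, 0], [0, 0, 0]], [0.1, [0, 0, 0], [0, 0, 0]]]'

```text
clock: 6.92
tool_pos: [0.5914, -0.031, 0.1335]
orientation: [3.084, 0.598, 0.0]
ft_force: [2.2, 0.9, -10.0]
gripper_width: 0.26
grip_force: 30.0
```

Run:
```python
from h import *
np.set_printoptions(precision=4,suppress=True)
c=capture("wrist"); save(c,"w3"); np.savez("w3.npz",**{k:c[k] for k in("pixels","range_z","K","cam_to_world")})
s=sensors.read_state(); print(s["clock"],s["tool_pos"],s["orientation"],s["ft_force"],s["gripper_width"])
```

```text
6.9667 [ 0.5913 -0.031   0.1336] [3.0833 0.5981 0.0003] [ 2.0331 -0.4567 -9.0771] 0.2606652653047242
```

View pics/w3.png

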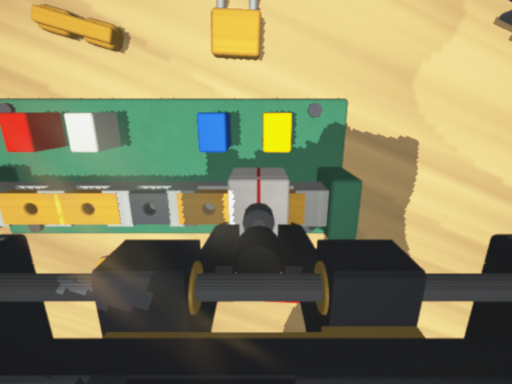

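>>> arm_command --steps '[[0.1, [0.0013, -0.0032, 0], [0, 0, 0]], [0.1, [0.0026, -0.0065, -0.001], [0, 0, 0]], [0.1, [0.0026, -0.0065, -0.002], [0, 0, 0]], [0.1, [0.0026, -0.0065, -0.0027], [0, 0, 0]], [0.1, [0.0026, -0.0065, -0.0027], [0, 0, 0]]]'

```text
clock: 7.38
tool_pos: [0.5937, -0.0367, 0.1309]
orientation: [-3.084, -0.599, 0.001]
ft_force: [1.0, 2.6, -8.4]
gripper_width: 0.258
grip_force: 30.0
```

>>> arm_command --steps '[[0.3, [0, 0, 0], [0, 0, 0]], [0.31, [0, 0, 0], [0, 0, 0]], [0.31, [0, 0, 0], [0, 0, 0]], [0.31, [0, 0, 0], [0, 0, 0]]]'

```text
clock: 7.72
tool_pos: [0.5943, -0.0376, 0.1319]
orientation: [3.083, 0.598, 0.002]
ft_force: [-0.5, -0.7, -0.0]
gripper_width: 0.312
grip_force: 0.0
```

>>> arm_command --steps '[[0.31, [0.0003, -0.0008, 0], [0, 0, 0]], [0.31, [0.0006, -0.0015, 0], [0, 0, 0]], [0.31, [0.0009, -0.0022, 0], [0, 0, 0]], [0.31, [0.001, -0.0024, 0], [0, 0, 0]]]'

```text
clock: 8.05
tool_pos: [0.5946, -0.0382, 0.1312]
orientation: [-3.082, -0.6, 0.0]
ft_force: [-1.6, 3.3, 2.9]
gripper_width: 0.306
grip_force: 1.8
```

>>> arm_command --steps '[[0.31, [0.0002, -0.0005, 0], [0, 0, 0]], [0.31, [0.0004, -0.0009, 0], [0, 0, 0]], [0.31, [0.0006, -0.0014, 0], [0, 0, 0]], [0.31, [0.0006, -0.0014, 0], [0, 0, 0]]]'

```text
clock: 8.38
tool_pos: [0.5947, -0.0384, 0.1311]
orientation: [-3.081, -0.601, 0.002]
ft_force: [-2.6, 6.0, 4.6]
gripper_width: 0.316
grip_force: 3.2
```

Run:
```python
from h import *
np.set_printoptions(precision=4,suppress=True)
s=sensors.read_state(); print(s["clock"],s["tool_pos"],s["ft_force"],s["torque"],s["gripper_width"],s["grip_force"])
c=capture("wrist"); save(c,"w4"); 
o=dict(np.load("w3.npz"))
a=o["pixels"][150:310,170:350,::-1]; b=c["pixels"][150:310,170:350,::-1]
cv2.imwrite("pics/w34.png",cv2.resize(np.hstack([a,b]),None,fx=2.2,fy=2.2,interpolation=cv2.INTER_CUBIC))
for d in(o,c):
    z=d["range_z"]
    m=np.zeros(z.shape,bool); m[190:270,235:285]=1
    p=pts(d,m); w=p[(p[:,2]>.1)&(p[:,2]<.16)]; print(len(w),np.median(w,0)); print(np.histogram(p[:,2],bins=np.arange(.07,.2,.004))[0])
```

```text
8.3833 [ 0.5947 -0.0384  0.1311] [-2.6481  6.0383  4.586 ] [1.212  0.6377 0.0238] 0.31586837939231927 3.2056082412600517
2113 [ 0.5979 -0.0291  0.1404]
[   0 1232   49   62  107  379   27   13    2    0   36   46  110  160
  173  223  194  214  947    0    8    0    0    0    0    0    0    0
    0    0    0    0]
1840 [ 0.6003 -0.0354  0.1385]
[   4 1458   51   60   95  367   15    0    2   12   33   88  143  144
  157  147  165  949    0    0    0    0    0    0    0    0    0    0
    0    0    0    0]
```

View pics/w34.png

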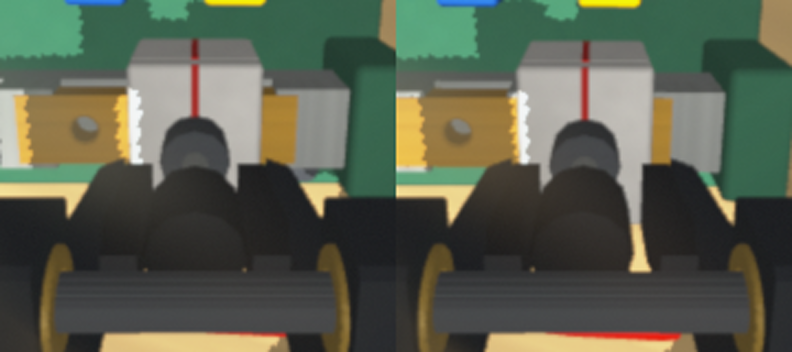

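>>> arm_command --steps '[[0.31, [0, 0, 0.0005], [0, 0, 0]], [0.31, [0, 0, 0.001], [0, 0, 0]], [0.31, [0, 0, 0.001], [0, 0, 0]]]'

```text
clock: 8.68
tool_pos: [0.5948, -0.0389, 0.1315]
orientation: [-3.081, -0.601, 0.002]
ft_force: [-0.7, 5.1, -1.3]
gripper_width: 0.31
grip_force: 2.8
```

>>> arm_command --steps '[[0.31, [0.0002, -0.0005, 0.0002], [0, 0, 0]], [0.31, [0.0004, -0.0009, 0.0004], [0, 0, 0]], [0.31, [0.0004, -0.0009, 0.0004], [0, 0, 0]]]'

```text
clock: 8.93
tool_pos: [0.5953, -0.0406, 0.1318]
orientation: [-3.082, -0.6, 0.002]
ft_force: [-0.9, 4.5, -2.7]
gripper_width: 0.313
grip_force: 2.2
```

>>> arm_command --steps '[[0.31, [0.0002, -0.0005, 0], [0, 0, 0]], [0.31, [0.0004, -0.0009, 0], [0, 0, 0]], [0.31, [0.0004, -0.0009, 0], [0, 0, 0]]]'

```text
clock: 9.18
tool_pos: [0.596, -0.0426, 0.1322]
orientation: [3.084, 0.599, -0.001]
ft_force: [-1.9, 3.2, -3.3]
gripper_width: 0.307
grip_force: 2.2
```

>>> arm_command --steps '[[0.31, [0.0002, -0.0005, 0], [0, 0, 0]], [0.31, [0.0004, -0.0009, -0.0002], [0, 0, 0]], [0.31, [0.0004, -0.0009, -0.0002], [0, 0, 0]]]'

```text
clock: 9.43
tool_pos: [0.5968, -0.0445, 0.1325]
orientation: [3.083, 0.597, 0.0]
ft_force: [-0.6, 1.4, -1.4]
gripper_width: 0.306
grip_force: 1.0
```

>>> arm_command --steps '[[0.31, [0.0002, -0.0005, 0], [0, 0, 0]], [0.31, [0.0004, -0.0009, 0], [0, 0, 0]], [0.31, [0.0004, -0.0009, 0], [0, 0, 0]]]'

```text
clock: 9.68
tool_pos: [0.597, -0.0449, 0.1325]
orientation: [3.083, 0.598, 0.0]
ft_force: [-2.0, 1.6, 0.5]
gripper_width: 0.31
grip_force: 0.9
```

```bash
cat >> h.py <<'E'
def chk():
    np.set_printoptions(precision=4,suppress=True)
    c=capture("wrist"); m=np.zeros((384,512),bool); m[190:270,235:285]=1
    p=pts(c,m); s=sensors.read_state(); print(s["clock"],s["tool_pos"],s["ft_force"],s["gripper_width"])
    k=p[p[:,2]>.12]; print("knob top",np.percentile(k[:,2],[60,80,95]) if len(k) else None,len(k))
    return c
E
python3 -c "
from h import *
chk()"
```

```text
9.7333 [ 0.5971 -0.0448  0.1324] [-2.4035  0.8231  0.4812] 0.3095277961115512
knob top [0.1296 0.13   0.1305] 1606
```

>>> arm_command --steps '[[0.4, [0, 0, 0], [0, 0, 0]], [0.6, [0, 0, 0], [0, 0, 0]], [0.8, [0, 0, 0], [0, 0, 0]], [0.8, [0, 0, 0], [0, 0, 0]], [0.8, [0, 0, 0], [0, 0, 0]]]'

```text
clock: 10.15
tool_pos: [0.5973, -0.0444, 0.1323]
orientation: [3.084, 0.599, 0.001]
ft_force: [-0.6, 0.2, 0.3]
gripper_width: 0.663
grip_force: 0.0
```

>>> arm_command --steps '[[0.8, [0, 0, 0.015], [0, 0, 0]], [0.8, [0, 0, 0.04], [0, 0, 0]], [0.8, [0, 0, 0.07], [0, 0, 0]], [0.8, [0, 0, 0.1], [0, 0, 0]], [0.8, [0, 0, 0.1], [0, 0, 0]]]'

```text
clock: 10.57
tool_pos: [0.6006, -0.0443, 0.238]
orientation: [3.082, 0.598, 0.017]
ft_force: [-0.0, 0.1, 0.5]
gripper_width: 0.803
grip_force: 0.0
```

Run:
```python
from h import *
c=capture("wrist"); save(c,"w5"); np.set_printoptions(precision=4,suppress=True)
s=sensors.read_state(); print(s["clock"],s["tool_pos"],s["ft_force"])
for r in models.regions_of(c,"knob")[:1]:
    p=pts(c,r["mask"]); q=p[p[:,2]>.12]; print(r["p"],r["xy"],np.percentile(q[:,2],[50,80,95]),np.median(q,0))
```

```text
10.6167 [ 0.5992 -0.0443  0.2355] [ 0.1522 -0.3661 -0.5468]
0.95 [254.7, 195.8] [0.1296 0.1301 0.1306] [ 0.5975 -0.0434  0.1296]
```

View pics/w5.png

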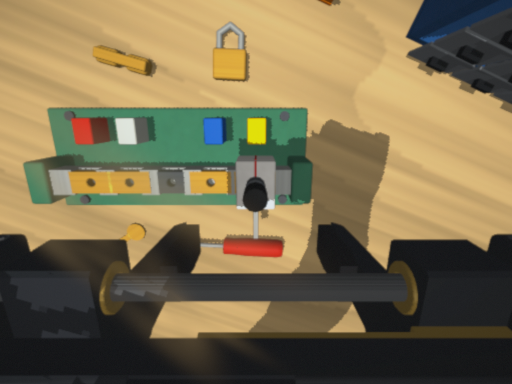

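The picture shows the sleeve level with the yellow tag: red mark at (256,165), tag at (257,130). The knob at (255,195) has its top at 0.130 m, so the pin is home, and the gripper is clear.

```bash
python3 -c "
from rig import ticket
print(ticket.close_job())"
```

```text
the job is handed in; nothing more can be done
None
```

The sleeve stands at the yellow tag with its pin sprung fully home (knob top at 130 mm, as at the start), the gripper is clear, and the job is handed in; no verdict was shown.

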